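# Unlock the loading dock and hold the slide cassette lifted out

## Robot

A 6-joint arm with a two-finger parallel gripper is mounted at the origin on a cart in front of the work surface, level with it; the furniture and walls round the work are solid. World frame = base frame: x ahead of the robot, y to its left, z up, the work surface at z = 0. Lengths are in mm, angles in rad, forces in N, time in s.
With the tool pointing down it reaches from about 350 to 875 mm from the base axis. Payload 4.2 kg.
Tool frame: the origin (TCP) lies at the very end of the fingers, on their centre line; the grasp point (between the pads) lies 19 mm behind it; z points along the fingers, y is the direction in which the jaws open and shut (so a half turn about z gives the same grasp; the last joint's range is limited). The gripper opens to 85 mm and grips with 20 to 120 N. Pads are 22 mm wide; open, the fingers measure 114 mm over their backs; the gripper's body (76 mm by 85 mm) begins 54 mm behind the grasp point. The pads swing forward as they close: fully open they stand 13 mm farther back than shut.
Start: joints at [-0.959, 0.385, 0.008, 0, -1.194, -0.259], TCP at [215.969, -586.478, 231.312] pointing down, gripper open.
Joint ranges: [-3.14, 3.14], [-1.21, 2.06], [-1.07, 1.41], [-3.16, 2.05], [-2.99, -0.16], [-3.1, 3.1]. Speed limits (rad/s): [2.79, 2.79, 3.14, 3.14, 3.14, 3.14].

## Interface

Orientations are given as a unit quaternion [x, y, z, w].
In Python, from bench import arm, optics, job gives the robot as it stands.
- The arm moves only by the tool send_rows, never from a script. Its argument "steps" is a list that holds one entry, the list of rows, each a list of 5 numbers: the shift along the tool's x, y, z in cm, then the turn about the tool's z in rad, then the opening, from 0 (shut) to 1 (fully open). A call has 1 to 10 rows; each row shifts and turns the pose as measured when the row begins, along the tool's axes as they then stand; what a row does not reach is not made up. A row lasts 1/12 s, in which the tool goes at most 41.7 mm and 7.16 degrees, less where a joint would pass 70% of its speed; a pose out of reach is approached as far as the arm can. A call with a gripper value outside its range is refused whole. The fingers move at their own pace and stop on an object; the grip force is fixed at half the most. Time passes only in rows, so rows that do not move let the fingers close. It gives the time, the measured TCP pose, the force and the opening at its end, in the units of the state.
- arm.read_state(): the state, without advancing time (a new reading comes with each control period).
- optics.get_image(name): name is "side" or "top" or "wrist"; returns (picture, depth): 480x640x3 uint8, blue, green, red; 480x640 float32, mm along the optical axis (not along the pixel's ray), 0 where there is no reading.
- optics.get_calibration(name): a dict with "K" (3x3 intrinsics, pixels), "rvec" (rotation vector, rad) and "tvec" (3), from world to camera coordinates, as OpenCV has them; the wrist camera has in their place "hand_eye" (4x4, takes a point from camera to tool coordinates, whose origin is the TCP and whose axes are the flange's). Camera axes: x right, y down, z forward; pixel columns grow to the right and rows downward; lengths in mm; the calibration is good to about 2 mm. A picture is of the moment at which its call begins: read the wrist's pose just before it. get_calibration takes no time and is no camera call.
- job.job_done(): hands the job in, once; it reports no verdict.
The state is a dict: "clock": time; "joints": joint angles; "joint_vel": joint speeds; "joint_efforts": joint torques, N m; "position": TCP position; "ee_rot": TCP orientation; "contact_force": force on the tool from outside, world axes, zero at the start; "wrist_torque": the same for the moment, N m; "gripper_width": finger opening in mm.
Only numpy, scipy, OpenCV 4.12 (cv2) and the standard library are available. Lean on these libraries where they do the work, as an engineer would, in place of code of your own. Each camera call takes 0.05 s, during which the arm holds its last target. There are 200 camera calls.

## Task

Take the slide cassette out of its loading dock. First turn the keeper by its bar grip until the notch in its disc sits squarely over the cassette's tongue; then pinch the two side catches fully together, lift the cassette out and finish still holding it pinched, level and still, with its underside at least 10 cm above the table. Leave the things standing around alone.

Things in the scene. Friction and masses are not known exactly. Their poses are not given: they have to be found in the camera images.
- dock: Grey dock fixed to the table, base 200 x 92 mm. Origin: on the table under the cassette seat's centre (seat floor 8 mm up). x points from the keeper (at x = -92 mm) to the cassette, z up, yaw varies. Two side walls with lips (y = 26.5 to 38 mm either side, x = -22 to 22, top 36 mm above the table) overhang the catches' hooks by 3 mm. The seated cassette has 1.5 mm play.
- cassette: Loose white rack of upright glass slides, 88 x 28 x 34 mm, 0.14 to 0.24 kg, seated with axes parallel to the dock's. Origin: centre of its underside, 8 mm above the table. Tongue (12 wide, 6 thick) from its -x end to x = -68 mm, 12 to 18 mm above the origin. On each long side (+y, -y) a spring catch stands up, 30 mm wide along x, with a flat finger pad 44 to 74 mm above the origin.
- keeper (a joint): Angle of the keeper, a light grey disc 71 mm across, 28 to 33 mm above the table, just over the tongue; vertical axis. 0: its notch (26 mm wide, 18 deep from the rim) is squarely over the tongue, along dock +x, and the cassette can pass; beyond 0.17 rad either way it blocks. Positive: counter-clockwise from above. Starts at 0.8 to 1.45, stops at +/-1.7; friction (0.06 N m) keeps it where left.
- keeper_grip (a point): Centre of the keeper's upright bar grip, on its axis (dock x = -92 mm, y = 0), 64 mm above the table. The bar is 44 mm long, 12 wide, 32 tall (48 to 80 mm above the table); its long side points along the notch, so at keeper angle 0 it lies along the dock's x axis.
- pinch_mid (a point): Point midway between the two finger pads of the cassette, 59 mm above the cassette's underside (67 mm above the table when seated). Pinch here, fingers closing along the cassette's y axis, from above: the pads are 50 mm apart over their outer faces at rest and 38 mm when fully pinched.
- catch_a (a joint): Inward travel of the catch on the cassette's +y side, m: 0 at rest, 0.006 fully pinched (stop). Spring 2.5 N at rest to 5.5 N at the stop. Its hook clears the dock's lip from about 0.0045 on.
- catch_b (a joint): The same for the catch on the -y side.
- beaker: Clear beaker, 45 mm across, 59 mm tall, on the mouse mat beyond the dock; origin: centre of its underside. A bystander: leave alone.
- hemocytometer: Flat counting slide 34 x 75 x 8 mm beyond the dock, just left of the tall fixed microscope (which stands beyond and right of the dock, from about x = 0.62 m, y below -0.08 m; keep the arm clear of it); origin: centre of its underside. A bystander: leave alone.
- timer: Small white bench timer 66 x 64 x 20 mm, near the table's front edge to the right of the dock; origin: centre of its underside. A bystander: leave alone.

How it is judged:
By the outcome, as a careful person would: the job done as asked, in the order asked, and still so for the second after the job is handed in, while the arm keeps its last pose, push and grip.
It also fails if it takes over 43 s, if anything falls off the work surface, if the arm or the gripper's body presses on something with over 40 N, if the wrist force passes 120 N, or if a joint passes its speed limit or range.

## Working session

There is one attempt and no reset: what is moved stays moved. The work goes in short steps, Python scripts to look and compute and a tool call to move; the robot and the scene stay as the last step left them, time stands still between calls to the robot, and variables do not carry over. Pictures are saved under pics/ and viewed, about 8 in all and at most 12, crops included, and the job is handed in when it is done.

Besides the shell and the picture viewer there is one more tool, called after "Request:" as name(argument=value, ...), one argument or row to a line, values as JSON. send_rows: Moves the arm, as the interface text tells. Its arguments: {"type":"object","properties":{"steps":{"type":"array","items":{"type":"array","items":{"type":"array","items":{"type":"number"}}}}},"required":["steps"]}

```bash
mkdir -p pics
cat > h.py <<'E'
import numpy as np,cv2
from scipy.spatial.transform import Rotation as R
from bench import arm,optics,job
def cam(name):
    c=optics.get_calibration(name);K=np.array(c["K"],float)
    if name=="wrist":
        s=arm.read_state();T=np.eye(4);T[:3,:3]=R.from_quat(s["ee_rot"]).as_matrix();T[:3,3]=s["position"]
        return K,T@np.array(c["hand_eye"])
    M=np.eye(4);M[:3,:3]=cv2.Rodrigues(np.array(c["rvec"],float))[0];M[:3,3]=np.ravel(c["tvec"])
    return K,np.linalg.inv(M)
def snap(name,tag):
    K,T=cam(name);p,d=optics.get_image(name);cv2.imwrite(f"pics/{tag}.png",p);np.savez(f"pics/{tag}.npz",p=p,d=d,K=K,T=T);return p,d,K,T
def load(tag):
    z=np.load(f"pics/{tag}.npz");return z["p"],z["d"],z["K"],z["T"]
def pt(u,v,d,K,T):
    return (T@np.r_[np.linalg.inv(K)@[u,v,1]*d,1])[:3]
def plane(u,v,z,K,T):
    r=T[:3,:3]@np.linalg.inv(K)@[u,v,1];o=T[:3,3];return o+r*(z-o[2])/r[2]
def cloud(d,K,T):
    v,u=np.mgrid[:480,:640];P=np.stack([(u-K[0,2])/K[0,0]*d,(v-K[1,2])/K[1,1]*d,d],-1);return P@T[:3,:3].T+T[:3,3]
E
python3 - <<'E'
from h import *
s=arm.read_state();print({k:np.round(v,3) for k,v in s.items()})
for n in("top","side"):
    p,d,K,T=snap(n,n+"0");print(n,K[0,0],np.round(T,2).tolist())
print(np.round(optics.get_calibration("wrist")["hand_eye"],2).tolist())
E
```

```text
{'clock': np.float64(0.0), 'joints': array([-9.590e-01,  3.860e-01,  7.000e-03, -1.000e-03, -1.194e+00,
       -2.590e-01]), 'joint_vel': array([-0.001, -0.002, -0.001, -0.001, -0.   ,  0.001]), 'joint_efforts': array([ 0.0000e+00, -3.9229e+01,  1.8840e+01,  4.1860e+00, -5.0000e-03,
       -0.0000e+00]), 'position': array([ 215.771, -585.934,  230.199]), 'ee_rot': array([-0.175,  0.984,  0.001, -0.   ]), 'contact_force': array([0.039, 0.229, 0.42 ]), 'wrist_torque': array([-0.02 , -0.029,  0.024]), 'gripper_width': np.float64(85.376)}
top 459.01523860395287 [[0.02, -0.98, 0.21, 356.85], [-1.0, -0.02, 0.01, -27.73], [-0.0, -0.21, -0.98, 1087.3], [0.0, 0.0, 0.0, 1.0]]
side 543.697907223545 [[1.0, -0.02, 0.02, 561.86], [-0.03, -0.57, 0.82, -887.53], [-0.01, -0.82, -0.57, 663.35], [0.0, 0.0, 0.0, 1.0]]
[[0.0, -0.96, -0.27, 67.42], [1.0, 0.0, 0.0, -0.11], [-0.0, -0.27, 0.96, -140.49], [0.0, 0.0, 0.0, 1.0]]
```

View pics/top0.png

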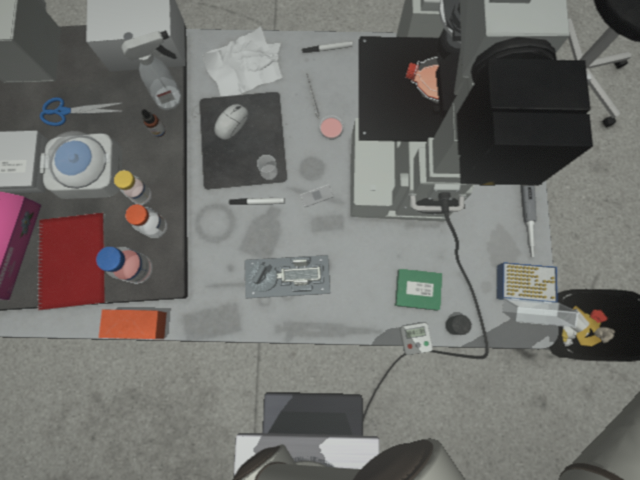

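View pics/side0.png

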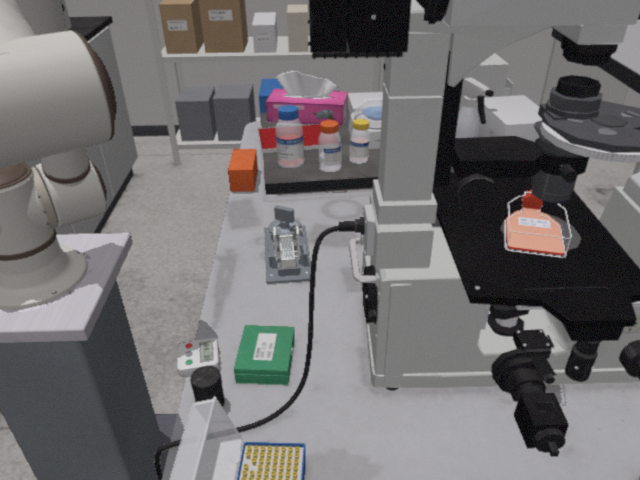

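Run:
```python
from h import *
p,d,K,T=load("top0")
c=p[245:310,235:345];cv2.imwrite("pics/topc.png",cv2.resize(c,None,fx=7,fy=7,interpolation=cv2.INTER_CUBIC))
for uv,z in(((265,276),33),((301,273),36),((246,258),5),((330,293),5),((245,298),5),((328,255),5)):print(uv,plane(*uv,z,K,T).round(1),pt(*uv,d[uv[1],uv[0]],K,T).round(1))
```

```text
(265, 276) [502.4 108.1  33. ] [502.5 108.2  32.5]
(301, 273) [510.8  24.9  36. ] [512.5  25.5  24.2]
(246, 258) [548.7 159.3   5. ] [549.  159.6   3.3]
(330, 293) [469.2 -43.4   5. ] [ 4.697e+02 -4.340e+01  3.000e-01]
(245, 298) [453.2 156.3   5. ] [453.5 157.    1.1]
(328, 255) [560.2 -37.    5. ] [561.6 -37.   -2.8]
```

View pics/topc.png

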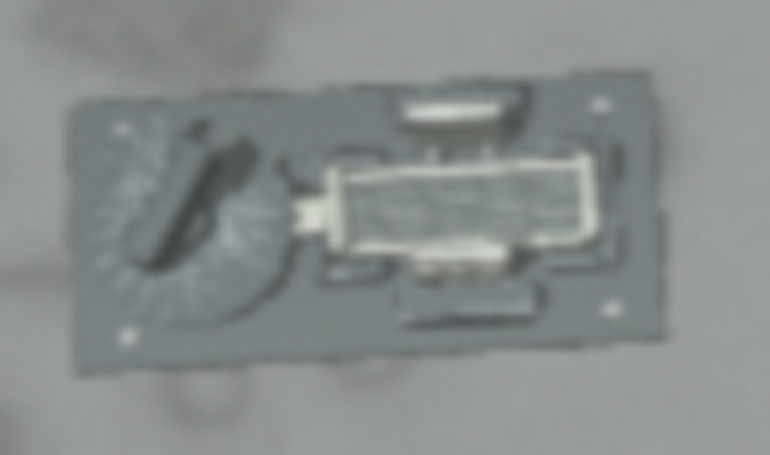

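Request:
send_rows(
  steps=[
    [[-2.7, 2.6, -0.2, 0, 1], [-2.7, 2.6, -0.2, 0, 1], [-2.7, 2.6, -0.2, 0, 1], [-2.7, 2.6, -0.2, 0, 1], [-2.7, 2.6, -0.2, 0, 1], [-2.7, 2.6, -0.2, 0, 1], [-2.7, 2.6, -0.2, 0, 1], [-2.7, 2.6, -0.2, 0, 1], [-2.7, 2.6, -0.2, 0, 1]],
  ],
)

```text
clock: 0.85
position: [364.2, -274.6, 242.2]
ee_rot: [-0.168, 0.986, 0.006, -0.004]
contact_force: [1.0, 0.7, 0.8]
gripper_width: 85.6
```

Request:
send_rows(
  steps=[
    [[-2.7, 2.6, 0, 0, 1], [-2.7, 2.6, 0, 0, 1], [-2.7, 2.6, 0, 0, 1], [-2.7, 2.6, 0, 0, 1], [-2.7, 2.6, 0, 0, 1], [-2.7, 2.6, 0, 0, 1], [-2.7, 2.6, 0, 0, 1], [-2.7, 2.6, 0, 0, 1], [-2.7, 2.6, 0, 0, 1]],
  ],
)

```text
clock: 1.6
position: [516.9, 44.2, 243.7]
ee_rot: [-0.169, 0.986, 0.006, -0.004]
contact_force: [1.1, -1.3, 0.4]
gripper_width: 85.6
```

Request:
send_rows(
  steps=[
    [[0, 0, 0, -0.12, 1], [0, 0, 0, -0.12, 1], [0, 0, 0, -0.12, 1], [0, 0, 0, -0.12, 1], [0, 0, 0, -0.12, 1], [0, 0, 0, -0.12, 1], [0, 0, 0, -0.12, 1], [0, 0, 0, -0.12, 1], [0, 0, 0, -0.12, 1], [0, 0, 0, -0.12, 1]],
  ],
)

```text
clock: 2.43
position: [517.4, 53.2, 237.1]
ee_rot: [0.714, -0.7, -0.011, 0.004]
contact_force: [-0.0, -0.3, 0.2]
gripper_width: 85.7
```

Run:
```python
from h import *
snap("wrist","w1");print(arm.read_state()["joints"].round(2))
```

```text
[ 0.4   0.21 -0.22 -0.02 -1.16 -0.37]
```

View pics/w1.png

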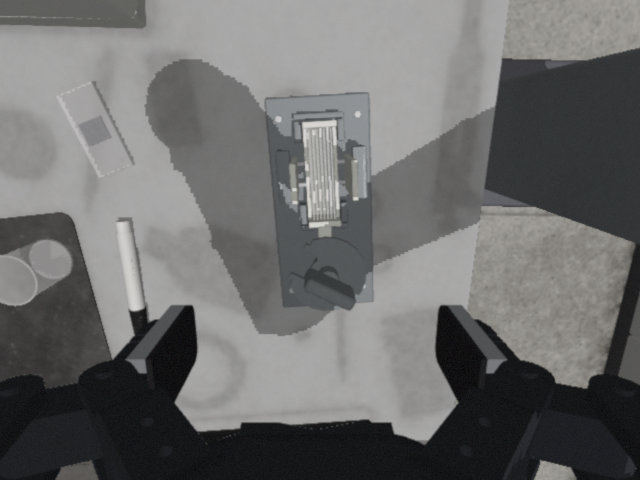

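Run:
```python
from h import *
p,d,K,T=load("w1");P=cloud(d,K,T)
v,u=np.mgrid[:480,:640];roi=(u>262)&(u<378)&(v>88)&(v<315)&(d>0)
def rep(n,m):
    Q=P[m];c,(a,b),an=cv2.minAreaRect(Q[:,:2].astype(np.float32));print(n,m.sum(),"rect",np.round([*c,a,b,an],1),"mean",Q.mean(0).round(1))
base=roi&(P[...,2]>3)&(P[...,2]<14);
print(np.histogram(P[roi][:,2],bins=np.arange(-6,96,4)))
rep("dock",roi&(P[...,2]>4.5))
hi=roi&(P[...,2]>68);n,l,st,ce=cv2.connectedComponentsWithStats(hi.astype(np.uint8))
for i in range(1,n):
    if st[i,4]>15:rep(("hi",ce[i].round()),l==i)
# screws and corners
for uv in((265,98),(369,93),(373,300),(283,307),(278,119),(358,114)):print(uv,plane(*uv,8,K,T).round(1),P[uv[1],uv[0]].round(1))
c=p[85:315,245:395];cv2.imwrite("pics/w1c.png",cv2.resize(c,None,fx=2.6,fy=2.6,interpolation=cv2.INTER_CUBIC))
```

```text
(array([2934, 2213, 5807, 4525,  499,  146,  891, 1225,  525, 3179, 1393,
        454,   66,  103,  105,  107,  109,  112,  119,  126,  576,  677,
          1,    0,    0]), array([-6, -2,  2,  6, 10, 14, 18, 22, 26, 30, 34, 38, 42, 46, 50, 54, 58,
       62, 66, 70, 74, 78, 82, 86, 90, 94]))
dock 20217 rect [506.7  57.8  91.7 199.4   4.5] mean [508.   48.1  22.1]
('hi', array([353., 179.])) 296 rect [486.8  22.    4.6  29.6   4.8] mean [487.3  21.6  78.6]
('hi', array([293., 182.])) 275 rect [532.4  25.7   5.   29.6   4.6] mean [532.   25.1  78.8]
('hi', array([329., 292.])) 871 rect [502.1 115.6  12.7  43.9  64.3] mean [502.4 113.7  76.3]
(265, 98) [558.7 -37.6   8. ] [559.1 -37.9   3.5]
(369, 93) [468.9 -43.7   8. ] [467.4 -44.4  -2.5]
(373, 300) [453.7 150.8   8. ] [451.9 155.2  -1.7]
(283, 307) [543.6 159.4   8. ] [544.1 163.9  -1.5]
(278, 119) [547.6 -20.5   8. ] [547.6 -20.5   7.3]
(358, 114) [477.6 -26.2   8. ] [477.6 -26.2   7.7]
```

View pics/w1c.png

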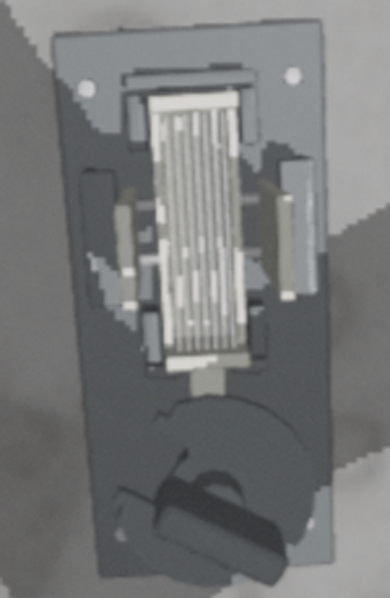

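Request:
send_rows(
  steps=[
    [[-0.6, 0.1, 0.5, -0.11, 1], [-0.6, 0.1, 0.5, -0.11, 1], [-0.6, 0.1, 0.5, -0.11, 1], [-0.6, 0.1, 0.5, -0.11, 1], [-0.6, 0.1, 0.5, -0.11, 1], [-0.6, 0, 0.5, -0.11, 1], [-0.6, 0, 0.5, -0.11, 1], [-0.6, 0, 0.5, -0.11, 1], [-0.6, 0, 0.5, -0.11, 1], [-0.6, 0, 0.5, -0.11, 1]],
  ],
)

```text
clock: 3.32
position: [480.3, 102.7, 183.9]
ee_rot: [0.977, -0.211, -0.014, -0.001]
contact_force: [0.0, -0.7, -0.3]
gripper_width: 85.5
```

```bash
cat >> h.py <<'E'
def go(x,y,z,yaw_ty):
    s=arm.read_state();M=R.from_quat(s["ee_rot"]).as_matrix();D=np.array([x,y,z])-s["position"]
    a=np.arctan2(M[1,1],M[0,1]);t=-(np.radians(yaw_ty)-a);t=(t+np.pi/2)%np.pi-np.pi/2
    print("t",round(float(s["clock"]),2),"pos",s["position"].round(1),"tilt",M[:,2].round(3),"need cm",(M.T@D/10).round(2),"turn",round(t,3),"F",s["contact_force"].round(1),"w",round(float(s["gripper_width"]),1))
E
python3 -c "
from h import *
go(502.1,115.6,46,64.3)"
```

```text
t 3.32 pos [480.3 102.7 183.9] tilt [-0.026  0.008 -1.   ] need cm [ 1.83 -2.12 13.73] turn 0.024 F [ 0.  -0.7 -0.3] w 85.5
```

Request:
send_rows(
  steps=[
    [[0.4, -0.5, 1, 0.024, 1], [0.5, -0.5, 1, 0, 1], [0.5, -0.5, 1, 0, 1], [0.4, -0.5, 1, 0, 1], [0, 0, 1, 0, 1], [0, 0, 1, 0, 1], [0, 0, 1, 0, 1], [0, 0, 1, 0, 1], [0, 0, 0, 0, 1]],
  ],
)

```text
clock: 4.07
position: [507.9, 114.5, 90.8]
ee_rot: [0.972, -0.235, -0.016, 0.001]
contact_force: [-0.7, 0.1, 0.4]
gripper_width: 85.9
```

```bash
python3 -c "
from h import *
go(502.1,115.6,46,64.3)"
```

```text
t 4.07 pos [507.9 114.5  90.8] tilt [-0.031  0.005 -1.   ] need cm [-0.43  0.13  4.5 ] turn -0.025 F [-0.7  0.1  0.4] w 85.9
```

Request:
send_rows(
  steps=[
    [[-0.2, 0.1, 0.9, -0.02, 1], [-0.1, 0, 0.9, 0, 1], [-0.1, 0, 0.9, 0, 1], [0, 0, 0.9, 0, 1], [0, 0, 0.3, 0, 1], [0, 0, 0, 0, 1]],
  ],
)

```text
clock: 4.57
position: [505.1, 115.7, 46.9]
ee_rot: [0.974, -0.228, -0.016, 0.002]
contact_force: [0.7, -0.2, 0.6]
gripper_width: 85.6
```

```bash
python3 -c "
from h import *
go(502.1,115.6,46,64.3)"
```

```text
t 4.57 pos [505.1 115.7  46.9] tilt [-0.032  0.004 -0.999] need cm [-0.26  0.14  0.1 ] turn -0.011 F [ 0.7 -0.2  0.6] w 85.6
```

Request:
send_rows(
  steps=[
    [[-0.3, 0.15, 0, -0.01, 1], [0, 0, 0, 0, 0.5], [0, 0, 0, 0, 0.3], [0, 0, 0, 0, 0.2], [0, 0, 0, 0, 0.1], [0, 0, 0, 0, 0], [0, 0, 0, 0, 0], [0, 0, 0, 0, 0]],
  ],
)

```text
clock: 5.23
position: [502.3, 115.4, 49.5]
ee_rot: [0.975, -0.222, -0.015, 0.001]
contact_force: [0.5, -1.6, -2.8]
gripper_width: 11.1
```

```bash
python3 -c "
from h import *
go(502.1,115.6,46,64.3)"
```

```text
t 5.23 pos [502.3 115.4  49.5] tilt [-0.029  0.004 -1.   ] need cm [-0.02 -0.02  0.35] turn 0.0 F [ 0.5 -1.6 -2.8] w 11.1
```

Request:
send_rows(
  steps=[
    [[0, 0, 0, 0.1, 0], [0, 0, 0, 0.1, 0], [0, 0, 0, 0.1, 0], [0, 0, 0, 0.1, 0], [0, 0, 0, 0.1, 0]],
  ],
)

```text
clock: 5.65
position: [502.0, 115.0, 49.5]
ee_rot: [0.884, -0.467, -0.014, 0.003]
contact_force: [-2.2, -1.4, 0.5]
gripper_width: 11.0
```

```bash
python3 -c "
from h import *
go(502.1,115.6,48,4.6)"
```

```text
t 5.65 pos [502.  115.   49.5] tilt [-0.027  0.007 -1.   ] need cm [-0.04 -0.04  0.15] turn 0.518 F [-2.2 -1.4  0.5] w 11.0
```

Request:
send_rows(
  steps=[
    [[0, 0, 0, 0.1, 0], [0, 0, 0, 0.1, 0], [0, 0, 0, 0.1, 0], [0, 0, 0, 0.1, 0], [0, 0, 0, 0.08, 0], [0, 0, 0, 0.02, 0], [0, 0, 0, 0, 0]],
  ],
)

```text
clock: 6.23
position: [501.6, 114.8, 49.5]
ee_rot: [0.73, -0.683, -0.013, 0.002]
contact_force: [-2.6, -1.5, 0.0]
gripper_width: 11.0
```

```bash
python3 -c "
from h import *
go(502.1,115.6,48,4.6)"
```

```text
t 6.23 pos [501.6 114.8  49.5] tilt [-0.022  0.014 -1.   ] need cm [-0.07 -0.06  0.15] turn -0.014 F [-2.6 -1.5  0. ] w 11.0
```

Request:
send_rows(
  steps=[
    [[0, 0, 0, -0.012, 0], [0, 0, 0, 0, 0.5], [0, 0, 0, 0, 1], [0, 0, 0, 0, 1], [0, 0, 0, 0, 1], [0, 0, -1.5, 0, 1], [0, 0, -2.5, 0, 1], [0.5, 0, -3, 0, 1], [1, 0, -3, 0, 1], [0, 0, 0, 0, 1]],
  ],
)

```text
clock: 7.07
position: [505.2, 98.5, 151.3]
ee_rot: [0.738, -0.675, -0.013, 0.006]
contact_force: [0.7, 0.1, 0.6]
gripper_width: 85.1
```

Run:
```python
from h import *
p,d,K,T=snap("wrist","w2");go(509.6,23.9,48,4.6);P=cloud(d,K,T)
hi=((P[...,2]>66)&(P[...,2]<90)&(d>0)&(abs(P[...,0]-507)<55)&(abs(P[...,1]-70)<90)).astype(np.uint8)
n,l,st,ce=cv2.connectedComponentsWithStats(hi)
for i in range(1,n):
    if st[i,4]>40:
        Q=P[l==i];c,(a,b),an=cv2.minAreaRect(Q[:,:2].astype(np.float32));print(ce[i].round(),st[i],np.round([*c,a,b,an],1),Q[:,2].max().round(1))
```

```text
t 7.12 pos [503.8  98.6 148.9] tilt [-0.032  0.008 -0.999] need cm [ 7.6  -0.22 10.  ] turn 0.008 F [ 0.6 -0.4 -0.4] w 85.8
[273. 113.] [268  82  12  63 640] [532.1  25.9   4.5  29.7   4.6] 81.8
[362. 114.] [355  84  14  62 715] [486.9  22.4   4.7  29.5   4.9] 81.8
[316. 278.] [ 306  241   21   76 1539] [502.1 115.1  11.7  43.4   4.8] 79.9
```

View pics/w2.png

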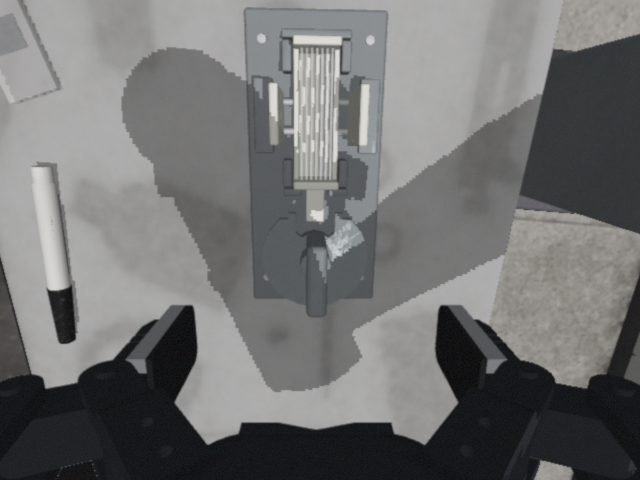

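Request:
send_rows(
  steps=[
    [[1.5, -0.1, 0, 0.008, 1], [1.5, 0, 0, 0, 1], [1.5, 0, 0, 0, 1], [1.5, 0, 0, 0, 1], [1, 0, 0, 0, 1], [0, 0, 1.5, 0, 1], [0, 0, 1.5, 0, 1], [0, 0, 1.2, 0, 1], [0, 0, 0, 0, 1]],
  ],
)

```text
clock: 7.87
position: [507.6, 26.9, 100.3]
ee_rot: [0.735, -0.677, -0.016, 0.009]
contact_force: [-0.4, -0.6, -0.3]
gripper_width: 85.3
```

```bash
python3 -c "
from h import *
go(508.9,24.3,47,4.7)"
```

```text
t 7.87 pos [507.6  26.9 100.3] tilt [-0.036  0.009 -0.999] need cm [ 0.33 -0.3   5.31] turn -0.0 F [-0.4 -0.6 -0.3] w 85.3
```

Request:
send_rows(
  steps=[
    [[0.2, -0.2, 1, 0, 1], [0.1, -0.1, 1, 0, 1], [0, 0, 1, 0, 1], [0, 0, 1, 0, 1], [0, 0, 0.8, 0, 1], [0, 0, 0.2, 0, 1], [0, 0, 0, 0, 1]],
  ],
)

```text
clock: 8.45
position: [510.1, 24.8, 45.2]
ee_rot: [0.736, -0.677, -0.016, 0.01]
contact_force: [-0.3, -0.2, 0.2]
gripper_width: 85.1
```

```bash
python3 -c "
from h import *
go(508.9,24.3,47,4.7)"
```

```text
t 8.45 pos [510.1  24.8  45.2] tilt [-0.037  0.008 -0.999] need cm [ 0.03  0.13 -0.18] turn 0.002 F [-0.3 -0.2  0.2] w 85.1
```

Request:
send_rows(
  steps=[
    [[0, 0.13, -0.2, 0, 1], [0, 0, 0, 0, 0.8], [0, 0, 0, 0, 0.65], [0, 0, 0, 0, 0.55], [0, 0, 0, 0, 0.45], [0, 0, 0, 0, 0.3], [0, 0, 0, 0, 0.1], [0, 0, 0, 0, 0], [0, 0, 0, 0, 0], [0, 0, 0, 0, 0]],
  ],
)

```text
clock: 9.28
position: [510.0, 25.0, 50.6]
ee_rot: [0.736, -0.677, -0.015, 0.008]
contact_force: [0.3, 0.0, -0.0]
gripper_width: 30.7
```

```bash
python3 -c "
from h import *
go(508.9,24.3,47,4.7)"
```

```text
t 9.28 pos [510.   25.   50.6] tilt [-0.032  0.009 -0.999] need cm [0.07 0.1  0.36] turn 0.002 F [ 0.3  0.  -0. ] w 30.7
```

Request:
send_rows(
  steps=[
    [[0, 0, 0, 0, 0], [0, 0, 0, 0, 0]],
  ],
)

```text
clock: 9.45
position: [510.0, 25.0, 50.6]
ee_rot: [0.736, -0.677, -0.015, 0.008]
contact_force: [-0.7, -0.0, 0.8]
gripper_width: 31.1
```

Run:
```python
from h import *
p,d,K,T=snap("wrist","w3");go(508.9,24.3,47,4.7)
q,_,_,_=snap("side","s3")
a=cv2.resize(p,(560,420));b=cv2.resize(q[180:300,220:340],(240,240));b=cv2.copyMakeBorder(b,0,180,0,0,cv2.BORDER_CONSTANT)
cv2.imwrite("pics/c3.png",np.hstack([a,b]))
```

```text
t 9.5 pos [510.   25.1  50.6] tilt [-0.033  0.009 -0.999] need cm [0.07 0.1  0.36] turn 0.003 F [-1.  -0.1 -0.4] w 31.0
```

View pics/c3.png

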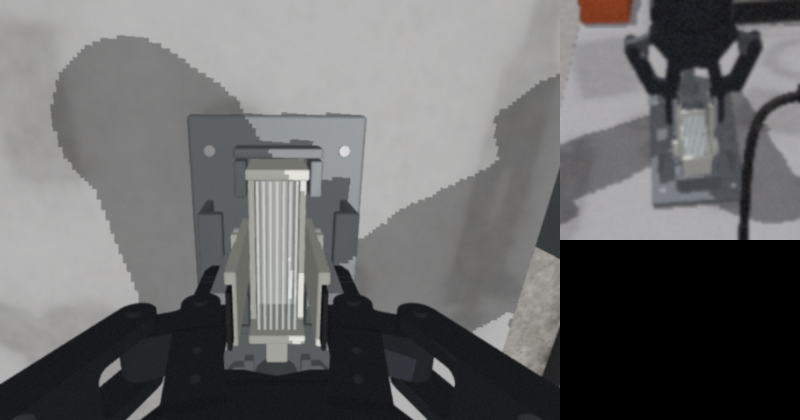

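Run:
```python
from h import *
p,d,K,T=load("w3");P=cloud(d,K,T);g=p.mean(2)
m=((P[...,2]>55)&(P[...,2]<92)&(d>0)&(g>60)&(abs(P[...,0]-510)<40)&(abs(P[...,1]-24)<40)).astype(np.uint8)
n,l,st,ce=cv2.connectedComponentsWithStats(m)
for i in range(1,n):
    if st[i,4]>40:
        Q=P[l==i];print(ce[i].round(),st[i],"min",Q.min(0).round(1),"max",Q.max(0).round(1))
        for z in(58,66,74,80):
            q=Q[abs(Q[:,2]-z)<3]
            if len(q)>5:
                c=q-[509.6,24.,0];a=np.radians(4.6);y=c[:,0]*np.cos(a)+c[:,1]*np.sin(a);print(z,len(q),y.min().round(1),y.max().round(1))
```

```text
[367. 327.] [ 353  279   44  118 2206] min [483.4   7.3  55.1] max [498.9  37.8  91.7]
58 257 -26.8 -12.4
66 280 -22.2 -12.2
74 355 -21.9 -11.9
80 880 -21.8 -11.8
[265. 327.] [ 240  280   39  115 2124] min [523.9  10.1  55. ] max [534.8  40.7  90.7]
58 237 15.4 23.8
66 294 15.6 23.9
74 369 15.9 24.2
80 830 16.0 24.4
```

Request:
send_rows(
  steps=[
    [[0, 0.1, 0, 0, 0], [0, 0, -0.3, 0, 0], [0, 0, -0.3, 0, 0], [0, 0, -0.4, 0, 0], [0, 0, -0.4, 0, 0], [0, 0, 0, 0, 0]],
  ],
)

```text
clock: 10.05
position: [509.2, 24.8, 65.1]
ee_rot: [0.736, -0.677, -0.015, 0.008]
contact_force: [0.5, 0.2, -1.5]
gripper_width: 31.2
```

Run:
```python
from h import *
p,d,K,T=snap("wrist","w4");go(508.9,24.3,47,4.7)
q,_,_,_=snap("side","s4")
a=cv2.resize(p,(560,420));b=cv2.resize(q[180:300,220:340],(240,240));b=cv2.copyMakeBorder(b,0,180,0,0,cv2.BORDER_CONSTANT)
cv2.imwrite("pics/c4.png",np.hstack([a,b]))
```

```text
t 10.1 pos [509.   24.7  64.8] tilt [-0.034  0.009 -0.999] need cm [ 0.06 -0.04  1.78] turn 0.002 F [ 0.1  0.1 -2.3] w 30.9
```

View pics/c4.png

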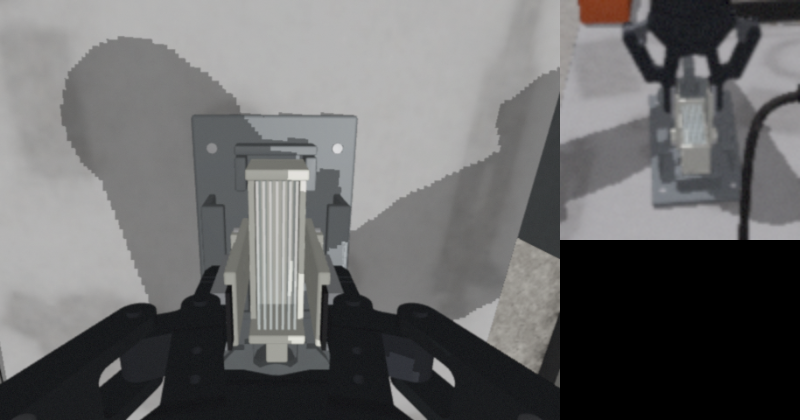

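Request:
send_rows(
  steps=[
    [[0, 0, -0.8, 0, 0], [0, 0, -1.2, 0, 0], [0, 0, -1.5, 0, 0], [0, 0, -1.5, 0, 0], [0, 0, -1.5, 0, 0], [0, 0, -1.5, 0, 0], [0, 0, -1.5, 0, 0], [0, 0, -1.2, 0, 0], [0, 0, -0.8, 0, 0], [0, 0, -0.4, 0, 0]],
  ],
)

```text
clock: 10.98
position: [509.3, 22.4, 190.2]
ee_rot: [0.736, -0.677, -0.018, 0.012]
contact_force: [1.0, 0.4, -2.0]
gripper_width: 31.0
```

Request:
send_rows(
  steps=[
    [[0, 0, -0.2, 0, 0], [0, 0, 0, 0, 0], [0, 0, 0, 0, 0], [0, 0, 0, 0, 0], [0, 0, 0, 0, 0], [0, 0, 0, 0, 0]],
  ],
)

```text
clock: 11.48
position: [507.6, 22.0, 190.7]
ee_rot: [0.735, -0.677, -0.02, 0.014]
contact_force: [-0.4, 0.5, -2.0]
gripper_width: 31.1
```

Run:
```python
from h import *
go(508.9,24.3,180,4.7);print(abs(arm.read_state()["joint_vel"]).max())
p,d,K,T=snap("wrist","w5");q,e,K2,T2=snap("side","s5")
a=cv2.resize(p,(440,330));b=cv2.resize(q[120:300,210:350],(350,450));a=cv2.copyMakeBorder(a,0,120,0,0,cv2.BORDER_CONSTANT)
cv2.imwrite("pics/c5.png",np.hstack([a,b]));go(508.9,24.3,180,4.7)
P=cloud(d,K,T)
for uv in((290,200),(345,200),(290,380),(340,380)):print(uv,P[uv[1],uv[0]].round(1))
```

```text
t 11.48 pos [507.6  22.  190.7] tilt [-0.048  0.006 -0.999] need cm [-0.21 -0.2   1.06] turn 0.0 F [-0.4  0.5 -2. ] w 31.1
0.00998042148234162
t 11.58 pos [507.7  22.  190.7] tilt [-0.048  0.006 -0.999] need cm [-0.2  -0.19  1.06] turn 0.0 F [ 0.2  0.2 -2. ] w 31.2
(290, 200) [521.  -19.4 181. ]
(345, 200) [500.3 -20.8 180.2]
(290, 380) [515.8  60.5 177.9]
(340, 380) [494.   59.2 178.3]
```

View pics/c5.png

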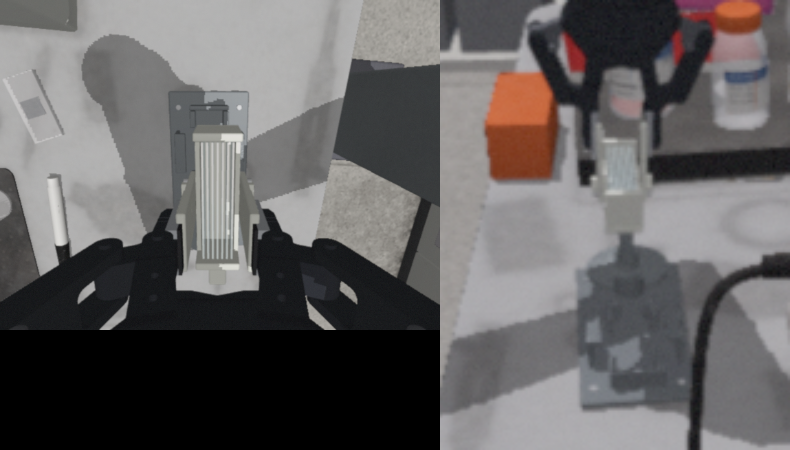

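```bash
python3 -c "
from h import *
go(508.9,24.3,180,4.7);print(job.job_done())"
```

```text
t 11.58 pos [507.7  22.  190.7] tilt [-0.048  0.006 -0.999] need cm [-0.2  -0.19  1.06] turn 0.0 F [ 0.2  0.2 -2. ] w 31.2
the job is handed in; nothing more can be done
None
```

I turned the keeper about 1.04 rad by its bar, pinched both catches, lifted the cassette clear of the dock and handed the job in at 11.6 s with it still held.

- **Keeper:** a wrist view after the turn put the bar at 4.8° against 4.6° for the dock, with the notch over the tongue.
- **Hold:** the cassette is still in the grip and not moving. Its underside is about 145 mm above the table, and the wrist force reads about 2 N, which fits its weight.
- **Level:** depth points on the cassette's top show it within about 2° of level. The tool itself leans 2.8°, which the moves could not correct.
- **Pinch:** the gripper width reads 31 mm where 38 mm was expected for fully pinched. The wrist depth image shows about 12.6 mm of inward travel over both catches, in line with the full 12 mm. The cassette also came out with no extra force, so I took the catches as fully pinched.
- **Bystanders:** I touched none of the things standing around. I did not check their positions separately.

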